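# Tap the locking wedge tight beside a row of cartons in a supply carrier

## Robot

A 6-joint arm with a two-finger parallel gripper is mounted at the origin on a cart in front of the work surface, level with it; the furniture and walls round the work are solid. World frame = base frame: x ahead of the robot, y to its left, z up, the work surface at z = 0. Lengths are in m, angles in rad, forces in N, time in s.
With the tool pointing down it reaches from about 0.35 to 0.775 m from the base axis. Payload 5.5 kg.
Tool frame: the origin (TCP) lies at the very end of the fingers, on their centre line; the grasp point (between the pads) lies 19 mm behind it; z points along the fingers, y is the line along which they close (so a half turn about z gives the same grasp; the last joint's range is limited). The gripper opens to 85 mm and grips with 20 to 120 N. Pads are 22 mm wide; open, the fingers measure 114 mm over their backs; the gripper's body (76 mm by 85 mm) begins 54 mm behind the grasp point. The pads swing forward as they close: fully open they stand 13 mm farther back than shut.
Start: joints at [1.071, 0.313, 0.046, 1.304, 0, 1.431], TCP at [0.202, 0.538, 0.231] pointing down, gripper open.
Joint ranges: [-2.76, 2.76], [-0.86, 1.69], [-1.03, 1.26], [-2.2, 2.34], [-1.47, 1.5], [-3.14, 3.14]. Speed limits (rad/s): [2.57, 2.57, 3.14, 3.14, 3.14, 3.14].

## Interface

Orientations are given as a unit quaternion [w, x, y, z].
In Python, from workcell import get_state, read_camera, hand_in gives the robot as it stands.
- The arm moves only by the tool send_rows, never from a script. Its argument "increments" is a list of rows, each an object of numbers: "dx", "dy", "dz": the shift along the world's x, y, z in units of 25 mm (1.0 is 25 mm); "roll": the turn about the world's z in units of 8 degrees (1.0 is 8 degrees); "claw": the opening, from -1 (shut) to 1 (fully open). In form: [{"dx": .., "dy": .., "dz": .., "roll": .., "claw": ..}, ...]. A call has exactly 5 rows; each row is the pose to reach, as a shift and turn from the pose commanded when the call began; what a row does not reach only later rows make up. A row lasts 1/8 s, in which the tool goes at most 62.5 mm and 10.7 degrees, less where a joint would pass 70% of its speed; a pose out of reach is approached as far as the arm can. A call with a gripper value outside its range is refused whole. The fingers move at their own pace and stop on an object; "grip_force" is the grip in N (left out, the last holds). Time passes only in rows, so rows that repeat a pose let the fingers close, or fill a call up. It gives the time, the measured TCP pose, the force, the opening and the grip force at its end, in the units of the state.
- get_state(): the state, without advancing time (a new reading comes with each control period).
- read_camera(name): name is "scene" or "top" or "wrist"; returns a dict with "image" (420x560x3 uint8, blue, green, red), "fx", "fy", "cx", "cy" (pixels), "world_to_cam" (4x4, takes a point from world to camera coordinates). Camera axes: x right, y up, looking along -z (the intrinsics and any distortion apply to the point x, -y, -z); pixel columns grow to the right and rows downward; lengths in m; the calibration is good to about 2 mm. A picture is of the moment at which its call begins. There is no depth.
- hand_in(): hands the job in; it is judged then, once.
The state is a dict: "clock": time; "joint_pos": joint angles; "qvel": joint speeds; "tau": joint torques, N m; "tcp_pos": TCP position; "orientation": TCP orientation; "wrist_force": force on the tool from outside, world axes, zero at the start; "ft_torque": the same for the moment, N m; "finger_gap": finger opening in m; "grip_force": force on a finger pad.
Only numpy, scipy, OpenCV 4.12 (cv2) and the standard library are available. Lean on these libraries where they do the work, as an engineer would, in place of code of your own. Each camera call takes 0.05 s, during which the arm holds its last target. There are 200 camera calls.

## Task

Pick up the small mallet and, with a series of light taps, drawing the mallet back clear of the wedge between them, drive the wooden wedge into the carrier until it stops advancing and locks the row of three cartons tight against the back wall. Only the mallet may touch the wedge and cartons, and the robot must not bump the carrier or its carry bail, so work with the gripper leaning back under the bail. Then lay the mallet back in its rest on the carrier and let go, leaving the wedge tight and the other things undisturbed.

Things in the scene. Friction and masses are not known exactly. Their poses are not given: they have to be found in the camera images.
- carrier: Fixed aluminium carrier. Origin on the table under its deck; +x away from the robot, +y left (yaw varies). Deck top z 18 mm, y -150 to +125 mm, front edge x -65 (-85 in the left part, y > -35). The carton row stands at right: back wall face x +55 (to z 88), right cheek face y -137, front lip (z 18 to 74, y -132 to -68) slanting 14 degrees, so the slot narrows to the right (-y).
- bail_mid (a point): Middle of the carry bail's bar, folded forward towards the robot: bar 12 to 18 mm thick, level along the carrier's y from -155 to +135 mm, at carrier x -85, z 172 mm; its two end arms (12 mm) slope down to carrier x -25, z 14 mm. It hangs above the mallet's handle: lean the gripper back 20 to 50 degrees (wrist towards the robot) and reach under it.
- wedge: Loose wooden wedge standing in the slot, 80 mm long (y), 72 tall, 12 thick at the tip (its -y end), 32 at the butt, 0.1 kg, axes as the carrier's. Origin: underside, mid-length, on the straight side facing the cartons (+x). To be driven along -y by 30 to 50 mm: slides easily at first, then resistance rises steeply over some mm; 5 to 10 N seats it, and friction keeps it.
- wedge_butt (a point): Centre of the wedge's butt face (thick left end, 32 wide x 72 mm tall, facing the carrier's +y), 54 mm above the table. Tap anywhere near it, best at 65 to 75 mm above the table so that the mallet passes over its rest.
- carton_1: Nearest of three equal loose cartons (26 mm in x, 62 in y, 78 tall, 0.08 kg) standing on the deck one behind another along the carrier's x with small gaps. Origin: centre of the underside.
- carton_2: Middle carton of the row; origin at the centre of the underside.
- carton_3: Farthest carton of the row, next to the back wall; origin at the centre of the underside.
- mallet: Loose small mallet, 0.25 kg. Origin: centre of the cylindrical head (40 mm diameter, 80 long, along its y; flat rubber faces at y -40 and +40). Flat-sided wooden handle (22 mm wide in y, 20 tall in z) along its -x, from x -20 to -95 mm. Starts level in the rest, origin 55 mm above the table, head away from the robot, to the left of the wedge.
- mallet_rest: Fixed white mallet rest on the carrier's deck, axes as the resting mallet's, origin on the deck (18 mm above the table) under the head's centre. A cradle 50 mm wide (y) with lips at x -20 and +20 (to 41 mm above the table) holds the head; a saddle 18 mm wide at x -28 to -40 (to 45 mm) carries the handle's neck. Handle free for fingers from x -45 to -95 mm.
- rest_seat (a point): Where the centre of the mallet's head lies when it is in the rest (55 mm above the table).
- chin_rest: Fixed furniture to keep the arm clear of: chin rest frame clamped to the table's front edge at the right, about x 0.32 to 0.39 m, y -0.15 to -0.5 m, up to 0.62 m above the table.
- laser_console: Fixed furniture to keep clear of: pale box with black front, behind and to the left of the carrier (x over 0.60 m, y 0 to 0.37 m), 0.27 m tall.
- prism_case: Bystander: small round black and grey screw case, 41 mm across, 25 mm tall, on the table; origin at the centre of the underside.
- lens: Bystander: blue-rimmed condensing lens lying flat, 45 mm across, 19 mm tall; origin at the centre of the underside.
- paper_tape: Bystander: roll of white paper tape lying flat in front of the carrier, 53 mm across, 26 mm tall; origin at the centre of the underside.
There are look-alikes about, which are no part of the job. What is shaped like the carton_2 but red is not meant.

How it is judged:
By the outcome, as a careful person would: the job done as asked, in the order asked, and still so for the second after the job is handed in, with the robot touching nothing.
It also fails if it takes over 51 s, if anything falls off the work surface, if the arm or the gripper's body presses on something with over 40 N, if the wrist force passes 120 N, or if a joint passes its speed limit or range.

## Working session

There is one attempt and no reset: what is moved stays moved. The work goes in short steps, Python scripts to look and compute and a tool call to move; the robot and the scene stay as the last step left them, time stands still between calls to the robot, and variables do not carry over. Pictures are saved under pics/ and viewed, at most 10 in all, crops included, and the job is handed in when it is done.

Besides the shell and the picture viewer there is one more tool, called as name([rows], argument=value, ...), one row to a line, values as JSON. send_rows: Moves the arm, as the interface text tells. Its arguments: {"type":"object","properties":{"increments":{"type":"array","items":{"type":"object","properties":{"dx":{"type":"number"},"dy":{"type":"number"},"dz":{"type":"number"},"roll":{"type":"number"},"claw":{"type":"number"}}}},"grip_force":{"type":"number"}},"required":["increments"]}

```bash
ls; mkdir -p pics
python3 - <<'E'
from workcell import get_state, read_camera
import cv2,numpy as np
s=get_state();print(s)
for n in("scene","top"):
    c=read_camera(n);cv2.imwrite(f"pics/{n}0.png",c["image"]);np.save(f"pics/{n}0.npy",c,allow_pickle=True)
    print(n,{k:v for k,v in c.items() if k!="image"})
E
```

```text
pics
{'clock': 0.0, 'joint_pos': array([ 1.07142382e+00,  3.14011217e-01,  4.50002004e-02,  1.30359912e+00,
       -2.73609392e-05,  1.43121580e+00]), 'qvel': array([-1.49013136e-04, -2.11840382e-03, -1.24396475e-03, -1.26224077e-03,
       -9.92461283e-05,  7.26776105e-05]), 'tau': array([-4.56525288e-05, -4.80625033e+01,  2.98536319e+01,  1.92358322e-02,
       -4.84113536e-05,  3.52435393e-06]), 'tcp_pos': array([0.20220956, 0.53773594, 0.23041139]), 'orientation': array([-2.71843681e-04,  1.78927158e-01,  9.83861906e-01, -8.65314054e-04]), 'wrist_force': array([-0.54435285, -0.18516717,  1.04398602]), 'ft_torque': array([0.01935163, 0.0381175 , 0.01389152]), 'grip_force': 0.0, 'finger_gap': 0.08545313585336695}
scene {'fx': 381.99766137475154, 'fy': 381.99766137475154, 'cx': 278.5805823693358, 'cy': 214.18046530074378, 'world_to_cam': array([[ 0.42425546, -0.90553766, -0.00297376, -0.27736211],
       [ 0.76588821,  0.35707201,  0.53471005, -0.44465128],
       [-0.48313824, -0.22913123,  0.84503037, -0.78464581],
       [ 0.        ,  0.        ,  0.        ,  1.        ]])}
top {'fx': 450.47055864007507, 'fy': 450.47055864007507, 'cx': 274.089523800434, 'cy': 209.40185406571246, 'world_to_cam': array([[-0.01555179, -0.99987539,  0.00271184, -0.03314098],
       [ 0.99734192, -0.01531918,  0.07123488, -0.5929234 ],
       [-0.07118446,  0.00381247,  0.99745588, -1.18874681],
       [ 0.        ,  0.        ,  0.        ,  1.        ]])}
```

View pics/scene0.png

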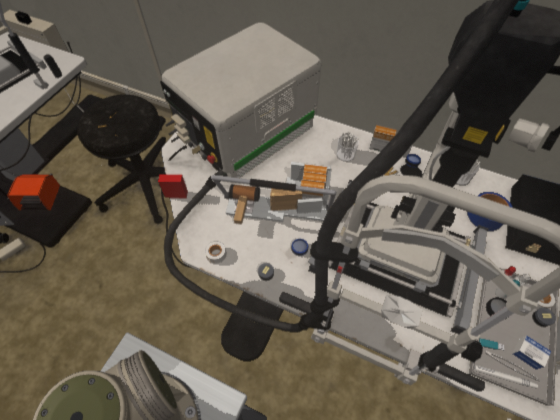

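View pics/top0.png

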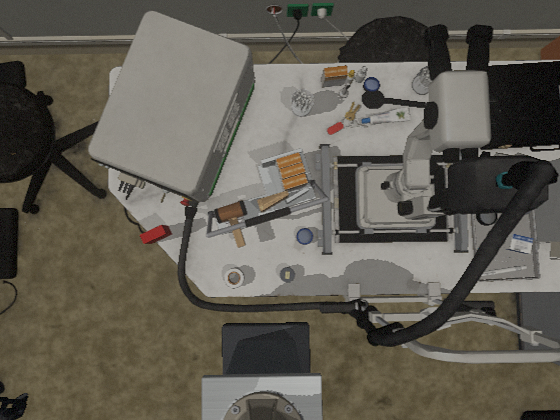

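Run:
```python
import cv2
a=cv2.imread("pics/top0.png")[135:255,185:345];cv2.imwrite("pics/tc.png",cv2.resize(a,None,fx=5,fy=5,interpolation=cv2.INTER_CUBIC))
a=cv2.imread("pics/scene0.png")[150:285,170:350];cv2.imwrite("pics/sc.png",cv2.resize(a,None,fx=4.4,fy=4.4,interpolation=cv2.INTER_CUBIC))
```

```text
(no output)
```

View pics/tc.png

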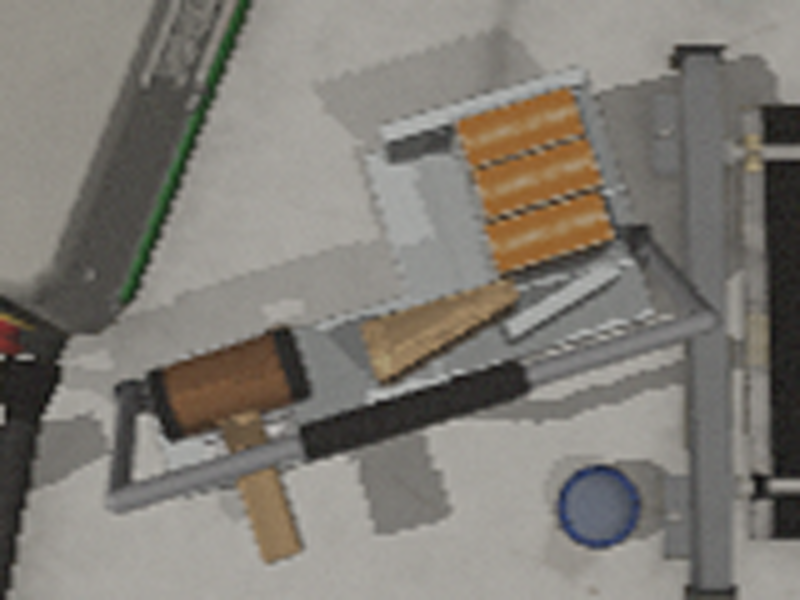

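View pics/sc.png

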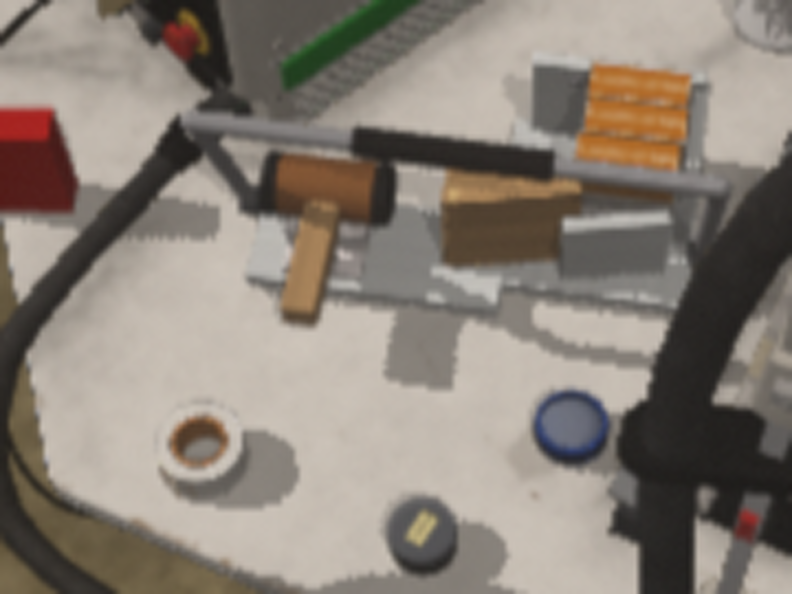

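```bash
cat > h.py <<'E'
import numpy as np
C={n:np.load(f"pics/{n}0.npy",allow_pickle=True).item() for n in("scene","top")}
O={"top":(185,135,5),"scene":(170,150,4.4)}
def proj(n,p):
    c=C[n];q=c["world_to_cam"]@np.append(p,1)
    return np.array([c["fx"]*q[0]/-q[2]+c["cx"],c["fy"]*-q[1]/-q[2]+c["cy"]])
def pix(n,u,v):
    a,b,s=O[n];return np.array([a+(u+.5)/s-.5,b+(v+.5)/s-.5])
def at(n,u,v,z):   # crop pixel -> world at height z
    c=C[n];p=pix(n,u,v);R=c["world_to_cam"][:3,:3];t=c["world_to_cam"][:3,3]
    d=R.T@np.array([(p[0]-c["cx"])/c["fx"],-(p[1]-c["cy"])/c["fy"],-1]);o=-R.T@t
    return o+d*(z-o[2])/d[2]
def W(pose,p):
    x,y,a=pose;c,s=np.cos(a),np.sin(a);return np.array([x+c*p[0]-s*p[1],y+s*p[0]+c*p[1],p[2]])
def L(pose,p):
    x,y,a=pose;c,s=np.cos(a),np.sin(a);d=np.array(p[:2])-[x,y];return np.array([c*d[0]+s*d[1],-s*d[0]+c*d[1]])*1000
E
python3 - <<'E'
from h import *
from scipy.optimize import least_squares
obs=[("top",118,500,-.085,.135,.172),("top",712,322,-.085,-.155,.172),("scene",190,124,-.085,.135,.172),("scene",728,186,-.085,-.155,.172)]
f=lambda q:np.concatenate([proj(n,W(q,(x,y,z)))-pix(n,u,v) for n,u,v,x,y,z in obs])
r=least_squares(f,[.55,.05,.3]);car=r.x;print(car,np.degrees(car[2]),r.fun.round(1))
for nm,n,u,v,z in [("ct3 BL","top",458,125,.096),("ct3 BR","top",577,92,.096),("ct1 FL","top",500,270,.096),("ct1 FR","top",615,238,.096),("wall L","top",385,135,.088),
 ("wedge buttB","top",362,325,.09),("wedge buttF","top",380,382,.09),("wedge tip","top",518,290,.09),("head","top",229,385,.055),("head LB","top",150,375,.055),("head LF","top",180,437,.055),("head RB","top",280,328,.055),("head RF","top",308,400,.055),
 ("hand end L","top",265,562,.065),("hand end R","top",302,548,.065),("sc hend L","scene",285,311,.065),("sc hend R","scene",317,320,.065),
 ("sc wedge butt top F","scene",443,205,.09),("sc butt top B","scene",450,172,.09),("sc wedge tip","scene",580,185,.09),("sc head L top","scene",270,155,.075),("sc head R top","scene",385,162,.075),
 ("deckfrontL","scene",247,280,.018),("deckcorner","scene",497,305,.018),("lens","top",599,507,.019),("tape","scene",200,440,.026),("case","scene",422,530,.025)]:
    p=at(n,u,v,z);print(nm,p.round(3),L(car,p).round(0))
print([(-c["world_to_cam"][:3,:3].T@c["world_to_cam"][:3,3]).round(3) for c in C.values()])
E
```

```text
[0.64339286 0.0060189  0.28332251] 16.233183917770564 [ 0.6  0.3 -0.1 -0.4  0.5 -0.5 -1.   0.4]
ct3 BL [ 0.714 -0.049  0.096] [ 52. -73.]
ct3 BR [ 0.73  -0.11   0.096] [  50. -136.]
ct1 FL [ 0.639 -0.069  0.096] [-25. -71.]
ct1 FR [ 0.655 -0.128  0.096] [ -27. -132.]
wall L [ 0.711 -0.012  0.088] [ 59. -36.]
wedge buttB [0.613 0.001 0.09 ] [-31.   4.]
wedge buttF [ 0.584 -0.008  0.09 ] [-61.   3.]
wedge tip [ 0.63  -0.079  0.09 ] [-37. -77.]
head [0.586 0.072 0.055] [-37.  79.]
head LB [0.592 0.113 0.055] [-20. 117.]
head LF [0.559 0.098 0.055] [-55. 112.]
head RB [0.615 0.045 0.055] [-16.  45.]
head RF [0.577 0.031 0.055] [-56.  42.]
hand end L [0.494 0.053 0.065] [-131.   87.]
hand end R [0.501 0.034 0.065] [-129.   67.]
sc hend L [0.492 0.049 0.065] [-133.   84.]
sc hend R [0.494 0.029 0.065] [-137.   64.]
sc wedge butt top F [ 0.583 -0.01   0.09 ] [-62.   2.]
sc butt top B [ 0.606 -0.003  0.09 ] [-38.   2.]
sc wedge tip [ 0.63  -0.077  0.09 ] [-36. -76.]
sc head L top [0.581 0.107 0.075] [-31. 114.]
sc head R top [0.606 0.041 0.075] [-26.  44.]
deckfrontL [0.525 0.099 0.018] [-88. 123.]
deckcorner [ 0.574 -0.049  0.018] [-82. -34.]
lens [ 0.52  -0.122  0.019] [-155.  -89.]
tape [0.413 0.067 0.026] [-204.  123.]
case [ 0.417 -0.075  0.025] [-240.  -15.]
[array([ 0.079, -0.272,  0.9  ]), array([ 0.506, -0.038,  1.228])]
```

Run:
```python
from h import *
O["top"]=(0,0,1);O["scene"]=(0,0,1)
for u,v in [(190,205),(181,260),(207,299),(280,307),(350,305),(375,335),(480,270)]:
    print((u,v),[ (z,at("top",u,v,z)[:2].round(2),proj("scene",at("top",u,v,z)).round(0)) for z in (0,.1,.2,.3,.5)])
```

```text
(190, 205) [(0, array([0.61, 0.19]), array([214., 184.])), (0.1, array([0.6 , 0.17]), array([213., 166.])), (0.2, array([0.59, 0.15]), array([212., 145.])), (0.3, array([0.58, 0.13]), array([211., 119.])), (0.5, array([0.57, 0.1 ]), array([206.,  45.]))]
(181, 260) [(0, array([0.46, 0.21]), array([179., 220.])), (0.1, array([0.46, 0.19]), array([178., 201.])), (0.2, array([0.47, 0.17]), array([177., 179.])), (0.3, array([0.47, 0.15]), array([175., 151.])), (0.5, array([0.48, 0.11]), array([170.,  73.]))]
(207, 299) [(0, array([0.35, 0.14]), array([180., 261.])), (0.1, array([0.37, 0.13]), array([179., 241.])), (0.2, array([0.38, 0.11]), array([177., 217.])), (0.3, array([0.39, 0.1 ]), array([175., 188.])), (0.5, array([0.42, 0.07]), array([170., 105.]))]
(280, 307) [(0, array([ 0.33, -0.05]), array([242., 301.])), (0.1, array([ 0.34, -0.05]), array([241., 280.])), (0.2, array([ 0.36, -0.05]), array([240., 254.])), (0.3, array([ 0.37, -0.05]), array([238., 223.])), (0.5, array([ 0.4 , -0.05]), array([233., 135.]))]
(350, 305) [(0, array([ 0.33, -0.24]), array([314., 333.])), (0.1, array([ 0.35, -0.23]), array([313., 311.])), (0.2, array([ 0.36, -0.21]), array([312., 284.])), (0.3, array([ 0.38, -0.19]), array([310., 252.])), (0.5, array([ 0.4 , -0.16]), array([305., 159.]))]
(375, 335) [(0, array([ 0.25, -0.31]), array([328., 379.])), (0.1, array([ 0.27, -0.29]), array([327., 356.])), (0.2, array([ 0.29, -0.26]), array([325., 328.])), (0.3, array([ 0.31, -0.24]), array([324., 293.])), (0.5, array([ 0.36, -0.2 ]), array([319., 195.]))]
(480, 270) [(0, array([ 0.42, -0.6 ]), array([477., 365.])), (0.1, array([ 0.43, -0.55]), array([476., 342.])), (0.2, array([ 0.43, -0.51]), array([475., 314.])), (0.3, array([ 0.44, -0.46]), array([474., 280.])), (0.5, array([ 0.46, -0.37]), array([470., 184.]))]
```

send_rows([
  {"dz":1,"dx":0.5,"claw":1},
  {"dz":2,"dx":1,"claw":1},
  {"dz":3,"dx":1.5,"claw":1},
  {"dz":4,"dx":2,"claw":1},
  {"dz":4,"dx":2,"claw":1},
])

```text
schema error: expected keys dx, dy, dz, roll, claw
```

Run:
```python
from workcell import *
s=get_state();print(s["tcp_pos"],s["orientation"],s["joint_pos"])
```

```text
[0.20223903 0.53777366 0.23048807] [-2.58392763e-04  1.78935377e-01  9.83860486e-01 -7.80321990e-04] [1.07139543e+00 3.13933065e-01 4.50790280e-02 1.30358627e+00
 4.52337579e-07 1.43120407e+00]
```

send_rows([
  {"dx":0.5,"dy":0,"dz":1,"roll":0,"claw":1},
  {"dx":1,"dy":0,"dz":2,"roll":0,"claw":1},
  {"dx":2,"dy":0,"dz":3,"roll":0,"claw":1},
  {"dx":4,"dy":0,"dz":3,"roll":0,"claw":1},
  {"dx":6,"dy":0,"dz":3,"roll":0,"claw":1},
])

```text
clock: 0.72
tcp_pos: [0.3535, 0.5384, 0.3066]
orientation: [0.0, 0.178, 0.984, 0.0]
wrist_force: [0.3, -0.2, -0.7]
finger_gap: 0.0857
grip_force: 0.0
```

```bash
cat > st.py <<'E'
from workcell import *
import numpy as np
from scipy.spatial.transform import Rotation as R
s=get_state();w,x,y,z=s["orientation"];M=R.from_quat([x,y,z,w]).as_matrix()
print(s["clock"],s["tcp_pos"].round(4),"z",M[:,2].round(3),"y",M[:,1].round(3),"lean",np.degrees(np.arccos(-M[2,2])).round(1),"yawz",np.degrees(np.arctan2(M[1,2],M[0,2])).round(1),"yawy",np.degrees(np.arctan2(M[1,1],M[0,1])).round(1),"j",s["joint_pos"].round(3),"F",s["wrist_force"].round(1),s["finger_gap"].round(4),s["grip_force"])
E
python3 st.py
```

```text
Traceback (most recent call last):
  File "st.py", line 5, in <module>
    print(s["clock"],s["tcp_pos"].round(4),"z",M[:,2].round(3),"y",M[:,1].round(3),"lean",np.degrees(np.arccos(-M[2,2])).round(1),"yawz",np.degrees(np.arctan2(M[1,2],M[0,2])).round(1),"yawy",np.degrees(np.arctan2(M[1,1],M[0,1])).round(1),"j",s["joint_pos"].round(3),"F",s["wrist_force"].round(1),s["finger_gap"].round(4),s["grip_force"])
                                                                                                                                                                                                                                                                                                        ^^^^^^^^^^^^^^^^^^^^^
AttributeError: 'float' object has no attribute 'round'
```

send_rows([
  {"dx":2,"dy":1.5,"dz":0,"roll":0,"claw":1},
  {"dx":4,"dy":3,"dz":0,"roll":0,"claw":1},
  {"dx":6,"dy":4.5,"dz":0,"roll":0,"claw":1},
  {"dx":8,"dy":6,"dz":0,"roll":0,"claw":1},
  {"dx":10,"dy":7,"dz":0,"roll":0,"claw":1},
])

```text
clock: 1.35
tcp_pos: [0.5244, 0.6403, 0.2613]
orientation: [0.013, 0.179, 0.984, 0.022]
wrist_force: [-1.1, 0.4, 0.4]
finger_gap: 0.0853
grip_force: 0.0
```

```bash
sed -i 's/s\["finger_gap"\].round(4)/s["finger_gap"]/' st.py
python3 st.py
```

```text
1.35 [0.5244 0.6403 0.2613] z [ 0.033  0.038 -0.999] y [0.351 0.935 0.047] lean 2.9 yawz 49.3 yawy 69.4 j [0.786 0.965 1.262 1.818 0.004 1.146] F [-1.1  0.4  0.4] 0.0853000554951358 0.0
```

send_rows([
  {"dx":2,"dy":2,"dz":2,"roll":0,"claw":1},
  {"dx":4,"dy":4,"dz":4,"roll":0,"claw":1},
  {"dx":6,"dy":6,"dz":6,"roll":0,"claw":1},
  {"dx":6,"dy":6,"dz":8,"roll":0,"claw":1},
  {"dx":6,"dy":6,"dz":8,"roll":0,"claw":1},
])

```text
clock: 1.98
tcp_pos: [0.539, 0.6376, 0.3048]
orientation: [0.032, 0.178, 0.982, 0.053]
wrist_force: [-1.0, -0.3, 0.6]
finger_gap: 0.0857
grip_force: 0.0
```

```bash
python3 st.py
```

```text
1.975 [0.539  0.6376 0.3048] z [ 0.082  0.092 -0.992] y [0.347 0.931 0.115] lean 7.1 yawz 48.2 yawy 69.6 j [0.77  0.915 1.265 1.797 0.009 1.13 ] F [-1.  -0.3  0.6] 0.08570942783540347 0.0
```

send_rows([
  {"dx":-1,"dy":-1,"dz":0,"roll":0,"claw":1},
  {"dx":-2,"dy":-2,"dz":0,"roll":0,"claw":1},
  {"dx":-3,"dy":-3,"dz":0,"roll":0,"claw":1},
  {"dx":-4,"dy":-4,"dz":0,"roll":0,"claw":1},
  {"dx":-4,"dy":-4,"dz":0,"roll":0,"claw":1},
])

```text
clock: 2.6
tcp_pos: [0.4369, 0.5359, 0.3041]
orientation: [0.031, 0.178, 0.982, 0.052]
wrist_force: [-0.0, 0.4, 0.2]
finger_gap: 0.0854
grip_force: 0.0
```

```bash
python3 st.py
```

```text
2.6 [0.4369 0.5359 0.3041] z [ 0.08   0.09  -0.993] y [0.347 0.931 0.113] lean 6.9 yawz 48.4 yawy 69.6 j [0.767 0.442 0.404 1.411 0.009 1.127] F [-0.   0.4  0.2] 0.0853721945918123 0.0
```

send_rows([
  {"dx":0,"dy":0,"dz":0,"roll":1.3,"claw":1},
  {"dx":0,"dy":0,"dz":0,"roll":2.6,"claw":1},
  {"dx":0,"dy":0,"dz":0,"roll":3.9,"claw":1},
  {"dx":0,"dy":0,"dz":0,"roll":5.2,"claw":1},
  {"dx":0,"dy":0,"dz":0,"roll":6.5,"claw":1},
])

```text
clock: 3.22
tcp_pos: [0.4403, 0.5384, 0.3032]
orientation: [0.006, -0.273, 0.96, 0.061]
wrist_force: [-1.2, -0.7, -0.1]
finger_gap: 0.0852
grip_force: 0.0
```

send_rows([
  {"dx":1,"dy":1,"dz":0,"roll":1.3,"claw":1},
  {"dx":2,"dy":2,"dz":0,"roll":2.6,"claw":1},
  {"dx":3,"dy":3,"dz":0,"roll":3.9,"claw":1},
  {"dx":5,"dy":5,"dz":2,"roll":3.9,"claw":1},
  {"dx":7,"dy":7,"dz":4,"roll":3.9,"claw":1},
])

```text
clock: 3.85
tcp_pos: [0.4766, 0.5449, 0.3665]
orientation: [-0.028, -0.515, 0.855, 0.057]
wrist_force: [2.4, 2.2, 0.8]
finger_gap: 0.0856
grip_force: 0.0
```

```bash
python3 st.py
```

```text
3.85 [0.4766 0.5449 0.3665] z [-0.107  0.068 -0.992] y [-0.877  0.463  0.126] lean 7.3 yawz 147.4 yawy 152.2 j [ 0.691  0.832  1.265  2.043  0.121 -0.396] F [2.4 2.2 0.8] 0.08562562057660142 0.0
```

send_rows([
  {"dx":1.6,"dy":1.9,"dz":0.5,"roll":0,"claw":1},
  {"dx":3.2,"dy":3.8,"dz":1,"roll":0,"claw":1},
  {"dx":4.8,"dy":5.7,"dz":1.5,"roll":0,"claw":1},
  {"dx":6.4,"dy":7.6,"dz":2,"roll":0,"claw":1},
  {"dx":8,"dy":9.5,"dz":2.5,"roll":0,"claw":1},
])

```text
clock: 4.47
tcp_pos: [0.5192, 0.6145, 0.3193]
orientation: [0.021, -0.516, 0.853, 0.069]
wrist_force: [0.1, -0.0, -0.6]
finger_gap: 0.0856
grip_force: 0.0
```

```bash
python3 st.py
```

```text
4.475 [0.5192 0.6145 0.3193] z [-0.036  0.139 -0.99 ] y [-0.884  0.457  0.096] lean 8.3 yawz 104.3 yawy 152.7 j [ 0.721  0.896  1.265  1.874  0.129 -0.363] F [ 0.1 -0.  -0.6] 0.08555551211585402 0.0
```

send_rows([
  {"dx":1.6,"dy":1.9,"dz":0.5,"roll":0,"claw":1},
  {"dx":3.2,"dy":3.8,"dz":1,"roll":0,"claw":1},
  {"dx":4.8,"dy":5.7,"dz":1.5,"roll":0,"claw":1},
  {"dx":6.4,"dy":7.6,"dz":2,"roll":0,"claw":1},
  {"dx":8,"dy":9.5,"dz":2.5,"roll":0,"claw":1},
])

```text
clock: 5.1
tcp_pos: [0.5523, 0.6669, 0.2729]
orientation: [0.053, -0.514, 0.853, 0.079]
wrist_force: [0.0, -0.7, 0.4]
finger_gap: 0.0855
grip_force: 0.0
```

```bash
python3 st.py
```

```text
5.1 [0.5523 0.6669 0.2729] z [ 0.009  0.188 -0.982] y [-0.884  0.46   0.08 ] lean 10.9 yawz 87.2 yawy 152.5 j [ 0.74   0.959  1.264  1.74   0.133 -0.335] F [ 0.  -0.7  0.4] 0.08553206312978295 0.0
```

send_rows([
  {"dx":1.6,"dy":1.9,"dz":0.5,"roll":0,"claw":1},
  {"dx":3.2,"dy":3.8,"dz":1,"roll":0,"claw":1},
  {"dx":4.8,"dy":5.7,"dz":1.5,"roll":0,"claw":1},
  {"dx":6.4,"dy":7.6,"dz":2,"roll":0,"claw":1},
  {"dx":8,"dy":9.5,"dz":2.5,"roll":0,"claw":1},
])

```text
clock: 5.72
tcp_pos: [0.5827, 0.7139, 0.2346]
orientation: [0.086, -0.51, 0.851, 0.089]
wrist_force: [0.1, -0.4, -0.2]
finger_gap: 0.0852
grip_force: 0.0
```

```bash
python3 st.py
```

```text
5.725 [0.5827 0.7139 0.2346] z [ 0.056  0.24  -0.969] y [-0.884  0.464  0.063] lean 14.2 yawz 76.7 yawy 152.3 j [ 0.755  1.013  1.264  1.613  0.136 -0.311] F [ 0.1 -0.4 -0.2] 0.08519515172429652 0.0
```

send_rows([
  {"dx":1.2,"dy":1.5,"dz":1.6,"roll":0,"claw":1},
  {"dx":2.4,"dy":3.0,"dz":3.2,"roll":0,"claw":1},
  {"dx":3.6,"dy":4.5,"dz":4.8,"roll":0,"claw":1},
  {"dx":4.8,"dy":6,"dz":6.4,"roll":0,"claw":1},
  {"dx":6,"dy":7.5,"dz":8,"roll":0,"claw":1},
])

```text
clock: 6.35
tcp_pos: [0.5823, 0.7279, 0.281]
orientation: [0.121, -0.506, 0.848, 0.1]
wrist_force: [0.3, -1.0, -0.2]
finger_gap: 0.0855
grip_force: 0.0
```

```bash
python3 st.py
```

```text
6.35 [0.5823 0.7279 0.281 ] z [ 0.104  0.292 -0.951] y [-0.882  0.468  0.047] lean 18.1 yawz 70.4 yawy 152.1 j [ 0.765  0.966  1.264  1.585  0.139 -0.291] F [ 0.3 -1.  -0.2] 0.08554811714649388 0.0
```

send_rows([
  {"dx":1.2,"dy":1.5,"dz":1.6,"roll":0,"claw":1},
  {"dx":2.4,"dy":3.0,"dz":3.2,"roll":0,"claw":1},
  {"dx":3.6,"dy":4.5,"dz":4.8,"roll":0,"claw":1},
  {"dx":4.8,"dy":6,"dz":6.4,"roll":0,"claw":1},
  {"dx":6,"dy":7.5,"dz":8,"roll":0,"claw":1},
])

```text
clock: 6.98
tcp_pos: [0.5847, 0.743, 0.3195]
orientation: [0.154, -0.501, 0.844, 0.111]
wrist_force: [0.1, 0.0, 0.7]
finger_gap: 0.0856
grip_force: 0.0
```

```bash
python3 st.py
```

```text
6.975 [0.5847 0.743  0.3195] z [ 0.149  0.343 -0.928] y [-0.88   0.473  0.033] lean 21.9 yawz 66.5 yawy 151.8 j [ 0.774  0.93   1.264  1.547  0.141 -0.272] F [0.1 0.  0.7] 0.08561756029584863 0.0
```

send_rows([
  {"dx":1.2,"dy":1.5,"dz":1.6,"roll":1.2,"claw":0.6},
  {"dx":2.4,"dy":3.0,"dz":3.2,"roll":1.6,"claw":0.4},
  {"dx":3.6,"dy":4.5,"dz":4.8,"roll":1.6,"claw":0.4},
  {"dx":4.8,"dy":6,"dz":6.4,"roll":1.6,"claw":0.4},
  {"dx":6,"dy":7.5,"dz":8,"roll":1.6,"claw":0.4},
])

```text
clock: 7.6
tcp_pos: [0.5775, 0.7541, 0.3471]
orientation: [0.176, -0.585, 0.78, 0.136]
wrist_force: [-0.4, 1.4, 1.0]
finger_gap: 0.0595
grip_force: 0.0
```

```bash
python3 st.py
```

```text
7.6 [0.5775 0.7541 0.3471] z [ 0.116  0.418 -0.901] y [-0.961  0.278  0.006] lean 25.7 yawz 74.5 yawy 163.9 j [ 0.762  0.907  1.264  1.535  0.225 -0.481] F [-0.4  1.4  1. ] 0.05949747211991294 0.0
```

send_rows([
  {"dx":-0.8,"dy":-2.2,"dz":0,"roll":-1.3,"claw":0.4},
  {"dx":-1.6,"dy":-4.4,"dz":0,"roll":-2.6,"claw":0.4},
  {"dx":-2.4,"dy":-6.6,"dz":0,"roll":-3.9,"claw":0.4},
  {"dx":-3.2,"dy":-8.8,"dz":0,"roll":-5.2,"claw":0.4},
  {"dx":-4,"dy":-11,"dz":0,"roll":-6.5,"claw":0.4},
])

```text
clock: 8.22
tcp_pos: [0.4918, 0.5184, 0.3479]
orientation: [0.215, -0.244, 0.944, 0.059]
wrist_force: [-0.1, 0.9, 0.4]
finger_gap: 0.0595
grip_force: 0.0
```

```bash
python3 st.py
```

```text
8.225 [0.4918 0.5184 0.3479] z [ 0.378  0.216 -0.9  ] y [-0.486  0.874  0.006] lean 25.8 yawz 29.7 yawy 119.1 j [ 0.74   0.218  0.097  1.01  -0.095  0.212] F [-0.1  0.9  0.4] 0.05945435795092526 0.0
```

send_rows([
  {"dx":-0.3,"dy":-2.3,"dz":0,"roll":-0.4,"claw":0.4},
  {"dx":-0.6,"dy":-4.6,"dz":0,"roll":-0.7,"claw":0.4},
  {"dx":-0.9,"dy":-6.9,"dz":0,"roll":-0.7,"claw":0.4},
  {"dx":-1.2,"dy":-9.2,"dz":0,"roll":-0.7,"claw":0.4},
  {"dx":-1.4,"dy":-11.5,"dz":0,"roll":-0.7,"claw":0.4},
])

```text
clock: 8.85
tcp_pos: [0.4574, 0.2318, 0.3481]
orientation: [0.218, -0.201, 0.954, 0.049]
wrist_force: [0.2, -0.1, 0.1]
finger_gap: 0.0601
grip_force: 0.0
```

```bash
python3 st.py
```

```text
8.85 [0.4574 0.2318 0.3481] z [ 0.396  0.18  -0.9  ] y [-0.405  0.914  0.005] lean 25.8 yawz 24.5 yawy 113.9 j [ 0.273 -0.194 -0.321  0.998  0.067 -0.128] F [ 0.2 -0.1  0.1] 0.06007313379367584 0.0
```

send_rows([
  {"dx":-0.2,"dy":-2,"dz":-0.5,"roll":-0.5,"claw":0.4},
  {"dx":-0.4,"dy":-4,"dz":-1.5,"roll":-0.9,"claw":0.4},
  {"dx":-0.6,"dy":-6,"dz":-3,"roll":-0.9,"claw":0.4},
  {"dx":-0.6,"dy":-8,"dz":-4.2,"roll":-0.9,"claw":0.4},
  {"dx":-0.6,"dy":-8.1,"dz":-5.2,"roll":-0.9,"claw":0.4},
])

```text
clock: 9.48
tcp_pos: [0.4433, 0.027, 0.2169]
orientation: [0.22, -0.137, 0.965, 0.034]
wrist_force: [-0.2, 0.4, -0.3]
finger_gap: 0.0594
grip_force: 0.0
```

```bash
python3 st.py
python3 - <<'E'
from workcell import *
import cv2
c=read_camera("wrist");print(c["fx"],c["cx"],c["cy"]);print(c["world_to_cam"]);cv2.imwrite("pics/w1.png",c["image"])
E
```

```text
9.475 [0.4433 0.027  0.2169] z [ 0.416  0.125 -0.901] y [-0.279  0.96   0.005] lean 25.8 yawz 16.7 yawy 106.2 j [-0.287 -0.276 -0.692  0.771  0.24  -0.522] F [-0.2  0.4 -0.3] 0.059350061075979905 0.0
330.60913146804876 286.4888658164262 210.93677227500245
[[-0.27921474  0.96021357  0.00538883  0.09646883]
 [-0.72014062 -0.20568656 -0.66263906  0.44177194]
 [-0.6351666  -0.1888993   0.74891952 -0.03107714]
 [ 0.          0.          0.          1.        ]]
```

View pics/w1.png

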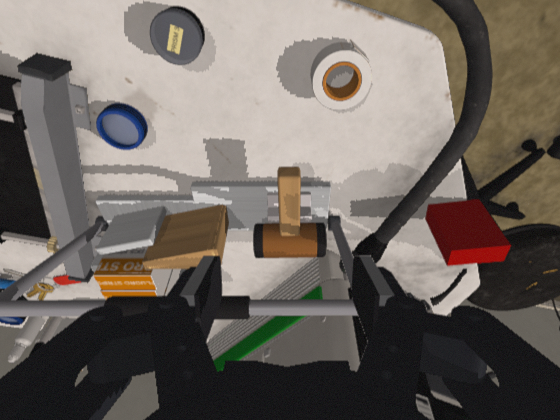

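Run:
```python
import numpy as np
f,cx,cy=330.609,286.489,210.937
M=np.array([[-0.27921474,0.96021357,0.00538883,0.09646883],[-0.72014062,-0.20568656,-0.66263906,0.44177194],[-0.6351666,-0.1888993,0.74891952,-0.03107714]])
R,t=M[:,:3],M[:,3];o=-R.T@t
def at(u,v,z):
    d=R.T@np.array([(u-cx)/f,-(v-cy)/f,-1]);return (o+d*(z-o[2])/d[2]).round(4)
print(o)
for n,u,v,z in [("endL",279,168,.065),("endR",300,168,.065),("neck top",289.5,222,.065),("headL front top",254,226,.068),("headR",327,225,.068),("headL mid",254,257,.045),("headR mid",326,254,.045)]: print(n,at(u,v,z))
```

```text
[ 0.32533428 -0.00763458  0.31548977]
endL [0.4897 0.0345 0.065 ]
endR [0.4844 0.0528 0.065 ]
neck top [0.5517 0.0629 0.065 ]
headL front top [0.5646 0.0281 0.068 ]
headR [0.5424 0.1007 0.068 ]
headL mid [0.6394 0.0431 0.045 ]
headR mid [0.6096 0.1274 0.045 ]
```

send_rows([
  {"dx":0.65,"dy":0.25,"dz":-1.5,"roll":0,"claw":0.2},
  {"dx":1.35,"dy":0.5,"dz":-3,"roll":0,"claw":0.2},
  {"dx":2.0,"dy":0.7,"dz":-4.5,"roll":0,"claw":0.2},
  {"dx":2.7,"dy":0.9,"dz":-6,"roll":0,"claw":0.2},
  {"dx":3.2,"dy":1.1,"dz":-7.15,"roll":0,"claw":0.2},
])

```text
clock: 10.15
tcp_pos: [0.5242, 0.0593, 0.0383]
orientation: [0.22, -0.141, 0.965, 0.035]
wrist_force: [-0.1, -0.6, 0.3]
finger_gap: 0.0511
grip_force: 0.0
```

```bash
python3 st.py
python3 - <<'E'
from workcell import *
import cv2
c=read_camera("scene");a=c["image"][150:285,170:350];cv2.imwrite("pics/s2.png",cv2.resize(a,None,fx=4.4,fy=4.4,interpolation=cv2.INTER_CUBIC))
E
```

```text
10.15 [0.5242 0.0593 0.0383] z [ 0.415  0.129 -0.901] y [-0.287  0.958  0.005] lean 25.8 yawz 17.3 yawy 106.7 j [-0.15   0.122 -0.862  0.177  0.191 -0.401] F [-0.1 -0.6  0.3] 0.05109757923797171 0.0
```

View pics/s2.png

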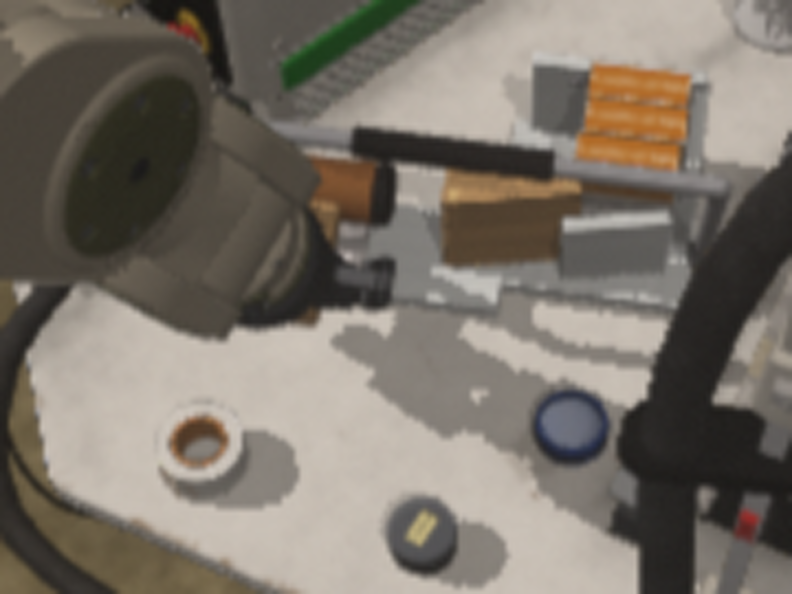

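send_rows([
  {"dx":0,"dy":-0.2,"dz":0,"roll":0,"claw":0.2},
  {"dx":0,"dy":-0.2,"dz":0,"roll":0,"claw":-0.2},
  {"dx":0,"dy":-0.2,"dz":0,"roll":0,"claw":-1},
  {"dx":0,"dy":-0.2,"dz":0,"roll":0,"claw":-1},
  {"dx":0,"dy":-0.2,"dz":0,"roll":0,"claw":-1},
], grip_force=70)

```text
clock: 10.82
tcp_pos: [0.5244, 0.0529, 0.0407]
orientation: [0.222, -0.14, 0.964, 0.034]
wrist_force: [-2.9, -0.6, 6.4]
finger_gap: 0.0209
grip_force: 69.9
```

```bash
python3 st.py
```

```text
10.825 [0.5244 0.0529 0.0407] z [ 0.418  0.129 -0.899] y [-0.286  0.958  0.004] lean 25.9 yawz 17.1 yawy 106.6 j [-0.166  0.117 -0.861  0.183  0.197 -0.414] F [-2.9 -0.6  6.4] 0.02090475142524938 69.9139666557312
```

send_rows([
  {"dx":0,"dy":0,"dz":0.2,"roll":0,"claw":-1},
  {"dx":0,"dy":0,"dz":0.4,"roll":0,"claw":-1},
  {"dx":0,"dy":0,"dz":0.6,"roll":0,"claw":-1},
  {"dx":0,"dy":0,"dz":0.7,"roll":0,"claw":-1},
  {"dx":0,"dy":0,"dz":0.7,"roll":0,"claw":-1},
])

```text
clock: 11.45
tcp_pos: [0.5236, 0.0531, 0.0566]
orientation: [0.22, -0.14, 0.965, 0.035]
wrist_force: [0.1, 0.1, -2.3]
finger_gap: 0.0206
grip_force: 68.8
```

```bash
python3 st.py
python3 - <<'E'
from workcell import *
import cv2,numpy as np
c=read_camera("wrist");d=read_camera("top")
a=cv2.resize(d["image"][135:255,185:345],None,fx=4,fy=4,interpolation=cv2.INTER_CUBIC)
b=cv2.resize(c["image"][100:420,0:560],(640,366));b=np.vstack([b[:330]]);
o=np.zeros((600,800,3),np.uint8);o[:300,:400]=cv2.resize(c["image"],(400,300));o[:300,400:]=cv2.resize(d["image"][135:255,185:345],(400,300))
s=read_camera("scene");o[300:,:400]=cv2.resize(s["image"][150:285,170:350],(400,300));o[300:,400:]=cv2.resize(c["image"][210:420,140:420],(400,300))
cv2.imwrite("pics/m3.png",o)
E
```

```text
11.45 [0.5236 0.0531 0.0566] z [ 0.415  0.129 -0.901] y [-0.286  0.958  0.005] lean 25.8 yawz 17.2 yawy 106.6 j [-0.166  0.087 -0.839  0.238  0.197 -0.414] F [ 0.1  0.1 -2.3] 0.02056161053385747 68.79801392555237
```

View pics/m3.png

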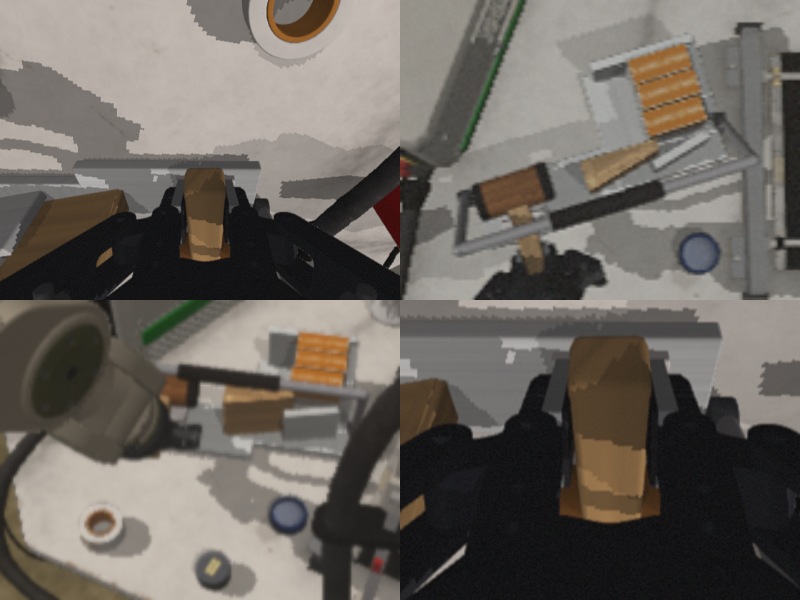

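```bash
cat > wd.py <<'E'
from h import *
import cv2,sys
car=np.array([0.64339286,0.0060189,0.28332251])
def rect(img):
    X,Y=np.meshgrid(np.arange(-75,62,.5),np.arange(-150,130,.5),indexing="ij")
    m=np.array([[proj("top",W(car,(x/1000,y/1000,.09))) for x,y in zip(a,b)] for a,b in zip(X,Y)],np.float32)
    return cv2.remap(img,m[...,0].copy(),m[...,1].copy(),cv2.INTER_LINEAR)
def tan(r):
    h=cv2.cvtColor(r,cv2.COLOR_BGR2HSV).astype(int);return (h[...,0]>8)&(h[...,0]<25)&(h[...,1]>70)&(h[...,1]<175)&(h[...,2]>95)
def rep(img):
    t=tan(rect(img))
    for x in(-52,-46,-40,-36):
        y=np.flatnonzero(t[int((x+75)*2)]);y=y[y<250*1.4]/2-150;y=y[y<12];print(x,(y.min(),y.max(),len(y)/2) if len(y) else None)
if __name__=="__main__":
    if len(sys.argv)>1: rep(C["top"]["image"])
    from workcell import read_camera
    i=read_camera("top")["image"];rep(i);r=rect(i);cv2.imwrite("pics/r.png",r[:, ::-1][::-1])
E
python3 wd.py 1
```

```text
-52 (np.float64(-33.5), np.float64(4.0), 38.0)
-46 (np.float64(-59.0), np.float64(4.0), 63.5)
-40 (np.float64(-75.5), np.float64(3.5), 79.5)
-36 (np.float64(-75.0), np.float64(4.0), 79.5)
-52 (np.float64(-34.0), np.float64(4.0), 38.5)
-46 (np.float64(-59.0), np.float64(4.0), 63.5)
-40 (np.float64(-75.5), np.float64(3.5), 79.5)
-36 (np.float64(-75.0), np.float64(4.0), 79.5)
```

send_rows([
  {"dx":0.14,"dy":-0.48,"dz":0,"roll":0,"claw":-1},
  {"dx":0.28,"dy":-0.96,"dz":0,"roll":0,"claw":-1},
  {"dx":0.48,"dy":-1.63,"dz":0,"roll":0,"claw":-1},
  {"dx":0.48,"dy":-1.63,"dz":0,"roll":0,"claw":-1},
  {"dx":0.28,"dy":-0.96,"dz":0,"roll":0,"claw":-1},
], grip_force=110)

```text
clock: 12.28
tcp_pos: [0.5312, 0.0279, 0.0566]
orientation: [0.22, -0.139, 0.965, 0.034]
wrist_force: [0.3, 0.1, -2.6]
finger_gap: 0.0201
grip_force: 108.8
```

```bash
python3 st.py; python3 wd.py
```

```text
12.275 [0.5312 0.0279 0.0566] z [ 0.416  0.127 -0.901] y [-0.283  0.959  0.005] lean 25.8 yawz 17.1 yawy 106.5 j [-0.224  0.101 -0.82   0.253  0.218 -0.466] F [ 0.3  0.1 -2.6] 0.020115847971855866 108.75964522361755
-52 (np.float64(-44.0), np.float64(-8.5), 36.0)
-46 (np.float64(-67.0), np.float64(-8.5), 59.0)
-40 (np.float64(-87.5), np.float64(-8.5), 79.0)
-36 (np.float64(-88.0), np.float64(-8.5), 80.0)
```

send_rows([
  {"dx":0.14,"dy":-0.48,"dz":0,"roll":0,"claw":-1},
  {"dx":0.27,"dy":-0.91,"dz":0,"roll":0,"claw":-1},
  {"dx":0.27,"dy":-0.91,"dz":0,"roll":0,"claw":-1},
  {"dx":0.11,"dy":-0.38,"dz":0,"roll":0,"claw":-1},
  {"dx":0.07,"dy":-0.24,"dz":0,"roll":0,"claw":-1},
])

```text
clock: 12.95
tcp_pos: [0.5311, 0.0243, 0.0559]
orientation: [0.219, -0.141, 0.965, 0.035]
wrist_force: [0.4, 0.0, -2.2]
finger_gap: 0.0201
grip_force: 108.7
```

```bash
python3 st.py; python3 wd.py
```

```text
12.95 [0.5311 0.0243 0.0559] z [ 0.413  0.13  -0.901] y [-0.287  0.958  0.006] lean 25.7 yawz 17.4 yawy 106.7 j [-0.234  0.104 -0.817  0.258  0.224 -0.479] F [ 0.4  0.  -2.2] 0.02009230135290484 108.69089841842651
-52 (np.float64(-46.5), np.float64(-13.5), 33.5)
-46 (np.float64(-69.0), np.float64(-13.0), 56.5)
-40 (np.float64(-88.5), np.float64(-13.0), 76.0)
-36 (np.float64(-93.5), np.float64(-13.0), 81.0)
```

send_rows([
  {"dx":0.14,"dy":-0.48,"dz":0,"roll":0,"claw":-1},
  {"dx":0.27,"dy":-0.91,"dz":0,"roll":0,"claw":-1},
  {"dx":0.27,"dy":-0.91,"dz":0,"roll":0,"claw":-1},
  {"dx":0.11,"dy":-0.38,"dz":0,"roll":0,"claw":-1},
  {"dx":0.07,"dy":-0.24,"dz":0,"roll":0,"claw":-1},
])

```text
clock: 13.62
tcp_pos: [0.5327, 0.0183, 0.0558]
orientation: [0.219, -0.141, 0.965, 0.035]
wrist_force: [0.1, -0.3, -1.8]
finger_gap: 0.0203
grip_force: 108.7
```

```bash
python3 st.py; python3 wd.py
```

```text
13.625 [0.5327 0.0183 0.0558] z [ 0.413  0.13  -0.901] y [-0.287  0.958  0.006] lean 25.7 yawz 17.4 yawy 106.7 j [-0.247  0.108 -0.812  0.262  0.229 -0.491] F [ 0.1 -0.3 -1.8] 0.020307885909461806 108.69436025619507
-52 (np.float64(-52.0), np.float64(-19.0), 33.5)
-46 (np.float64(-73.5), np.float64(-18.0), 56.0)
-40 (np.float64(-97.5), np.float64(-18.5), 78.5)
-36 (np.float64(-99.0), np.float64(-19.0), 80.5)
```

send_rows([
  {"dx":0.14,"dy":-0.48,"dz":0,"roll":0,"claw":-1},
  {"dx":0.27,"dy":-0.91,"dz":0,"roll":0,"claw":-1},
  {"dx":0.27,"dy":-0.91,"dz":0,"roll":0,"claw":-1},
  {"dx":0.11,"dy":-0.38,"dz":0,"roll":0,"claw":-1},
  {"dx":0.07,"dy":-0.24,"dz":0,"roll":0,"claw":-1},
])

```text
clock: 14.3
tcp_pos: [0.5345, 0.0123, 0.0559]
orientation: [0.219, -0.141, 0.965, 0.035]
wrist_force: [-0.3, 0.1, -2.1]
finger_gap: 0.0202
grip_force: 108.7
```

```bash
python3 wd.py
```

```text
-52 (np.float64(-55.0), np.float64(11.5), 33.5)
-46 (np.float64(-77.5), np.float64(11.5), 56.0)
-40 (np.float64(-100.5), np.float64(11.5), 78.0)
-36 (np.float64(-106.0), np.float64(11.5), 85.5)
```

send_rows([
  {"dx":0.05,"dy":-0.17,"dz":0,"roll":0,"claw":-1},
  {"dx":0.14,"dy":-0.48,"dz":0,"roll":0,"claw":-1},
  {"dx":0.2,"dy":-0.69,"dz":0,"roll":0,"claw":-1},
  {"dx":0.26,"dy":-0.88,"dz":0,"roll":0,"claw":-1},
  {"dx":0.26,"dy":-0.88,"dz":0,"roll":0,"claw":-1},
])

```text
clock: 14.98
tcp_pos: [0.5425, -0.0111, 0.0565]
orientation: [0.22, -0.14, 0.965, 0.035]
wrist_force: [0.5, 1.9, -2.0]
finger_gap: 0.0201
grip_force: 108.7
```

```bash
python3 st.py; python3 wd.py
```

```text
14.975 [ 0.5425 -0.0111  0.0565] z [ 0.415  0.129 -0.901] y [-0.286  0.958  0.006] lean 25.8 yawz 17.3 yawy 106.6 j [-0.31   0.13  -0.783  0.282  0.252 -0.55 ] F [ 0.5  1.9 -2. ] 0.02014675944527269 108.73831987380981
-52 (np.float64(-55.0), np.float64(11.5), 31.0)
-46 (np.float64(-77.5), np.float64(11.5), 65.0)
-40 (np.float64(-99.5), np.float64(11.5), 99.0)
-36 (np.float64(-108.0), np.float64(11.5), 107.5)
```

Run:
```python
s=open("wd.py").read()
s=s.replace("y=y[y<12];","g=np.flatnonzero(np.diff(y)>2);y=y[:g[0]+1] if len(g) else y;")
open("wd.py","w").write(s)
```

send_rows([
  {"dx":-0.17,"dy":0.58,"dz":0,"roll":0,"claw":-1},
  {"dx":-0.2,"dy":0.67,"dz":0,"roll":0,"claw":-1},
  {"dx":-0.06,"dy":0.2,"dz":0,"roll":0,"claw":-1},
  {"dx":0.06,"dy":-0.2,"dz":0,"roll":0,"claw":-1},
  {"dx":0.06,"dy":-0.2,"dz":0,"roll":0,"claw":-1},
])

```text
clock: 15.65
tcp_pos: [0.5446, -0.0167, 0.0568]
orientation: [0.221, -0.14, 0.965, 0.035]
wrist_force: [0.6, 2.0, -1.7]
finger_gap: 0.0202
grip_force: 108.9
```

```bash
python3 st.py; python3 wd.py
```

```text
15.65 [ 0.5446 -0.0167  0.0568] z [ 0.416  0.129 -0.9  ] y [-0.285  0.958  0.006] lean 25.8 yawz 17.2 yawy 106.6 j [-0.321  0.134 -0.776  0.286  0.257 -0.561] F [ 0.6  2.  -1.7] 0.020151257109073954 108.87265205383301
-52 (np.float64(-55.0), np.float64(-34.0), 21.5)
-46 (np.float64(-77.5), np.float64(-34.0), 44.0)
-40 (np.float64(-96.0), np.float64(-33.0), 63.5)
-36 (np.float64(-111.5), np.float64(-34.5), 77.5)
```

send_rows([
  {"dx":-0.17,"dy":0.58,"dz":0,"roll":0,"claw":-1},
  {"dx":-0.2,"dy":0.67,"dz":0,"roll":0,"claw":-1},
  {"dx":-0.06,"dy":0.2,"dz":0,"roll":0,"claw":-1},
  {"dx":0.04,"dy":-0.15,"dz":0,"roll":0,"claw":-1},
  {"dx":0.04,"dy":-0.15,"dz":0,"roll":0,"claw":-1},
])

```text
clock: 16.32
tcp_pos: [0.5457, -0.0197, 0.0569]
orientation: [0.221, -0.141, 0.964, 0.036]
wrist_force: [1.5, 4.8, -0.9]
finger_gap: 0.0197
grip_force: 108.9
```

```bash
python3 st.py; python3 wd.py
```

```text
16.325 [ 0.5457 -0.0197  0.0569] z [ 0.416  0.131 -0.9  ] y [-0.287  0.958  0.007] lean 25.9 yawz 17.5 yawy 106.7 j [-0.329  0.137 -0.772  0.289  0.261 -0.569] F [ 1.5  4.8 -0.9] 0.019707171182666926 108.88496160507202
-52 (np.float64(-55.0), np.float64(-37.0), 18.5)
-46 (np.float64(-78.0), np.float64(-36.5), 42.0)
-40 (np.float64(-100.0), np.float64(-36.5), 63.0)
-36 (np.float64(-113.5), np.float64(-37.0), 77.0)
```

send_rows([
  {"dx":-0.17,"dy":0.58,"dz":0,"roll":0,"claw":-1},
  {"dx":-0.2,"dy":0.67,"dz":0,"roll":0,"claw":-1},
  {"dx":-0.06,"dy":0.2,"dz":0,"roll":0,"claw":-1},
  {"dx":0.04,"dy":-0.12,"dz":0,"roll":0,"claw":-1},
  {"dx":0.04,"dy":-0.12,"dz":0,"roll":0,"claw":-1},
])

```text
clock: 17.0
tcp_pos: [0.5454, -0.0212, 0.0563]
orientation: [0.22, -0.141, 0.964, 0.037]
wrist_force: [-1.9, 8.7, 0.3]
finger_gap: 0.02
grip_force: 109.4
```

```bash
python3 st.py; python3 wd.py
```

```text
17.0 [ 0.5454 -0.0212  0.0563] z [ 0.414  0.134 -0.9  ] y [-0.289  0.957  0.01 ] lean 25.8 yawz 18.0 yawy 106.8 j [-0.334  0.139 -0.77   0.293  0.266 -0.575] F [-1.9  8.7  0.3] 0.019974443950380866 109.42669987678528
-52 (np.float64(-55.0), np.float64(-37.0), 18.5)
-46 (np.float64(-77.5), np.float64(-38.0), 40.0)
-40 (np.float64(-100.0), np.float64(-38.5), 62.0)
-36 (np.float64(-115.5), np.float64(-37.0), 79.0)
```

send_rows([
  {"dx":-0.17,"dy":0.58,"dz":0,"roll":0,"claw":-1},
  {"dx":-0.2,"dy":0.67,"dz":0,"roll":0,"claw":-1},
  {"dx":-0.06,"dy":0.2,"dz":0,"roll":0,"claw":-1},
  {"dx":0.03,"dy":-0.1,"dz":0,"roll":0,"claw":-1},
  {"dx":0.03,"dy":-0.1,"dz":0,"roll":0,"claw":-1},
])

```text
clock: 17.68
tcp_pos: [0.5457, -0.0225, 0.0562]
orientation: [0.22, -0.142, 0.964, 0.039]
wrist_force: [-3.5, 12.6, 2.5]
finger_gap: 0.0199
grip_force: 109.9
```

```bash
python3 st.py; python3 wd.py
```

```text
17.675 [ 0.5457 -0.0225  0.0562] z [ 0.414  0.137 -0.9  ] y [-0.291  0.957  0.012] lean 25.8 yawz 18.3 yawy 106.9 j [-0.339  0.141 -0.768  0.296  0.27  -0.581] F [-3.5 12.6  2.5] 0.019901256662504092 109.91405010223389
-52 (np.float64(-55.0), np.float64(-40.0), 15.5)
-46 (np.float64(-77.5), np.float64(-39.0), 39.0)
-40 (np.float64(-100.5), np.float64(-38.5), 62.5)
-36 (np.float64(-114.5), np.float64(-39.5), 75.5)
```

send_rows([
  {"dx":-0.17,"dy":0.58,"dz":0,"roll":0,"claw":-1},
  {"dx":-0.2,"dy":0.67,"dz":0,"roll":0,"claw":-1},
  {"dx":-0.06,"dy":0.2,"dz":0,"roll":0,"claw":-1},
  {"dx":0.01,"dy":-0.05,"dz":0,"roll":0,"claw":-1},
  {"dx":0.01,"dy":-0.05,"dz":0,"roll":0,"claw":-1},
])

```text
clock: 18.35
tcp_pos: [0.5458, -0.0237, 0.0561]
orientation: [0.22, -0.142, 0.964, 0.039]
wrist_force: [-4.2, 12.4, 3.1]
finger_gap: 0.0204
grip_force: 110.0
```

```bash
python3 st.py; python3 wd.py
```

```text
18.35 [ 0.5458 -0.0237  0.0561] z [ 0.413  0.137 -0.9  ] y [-0.291  0.957  0.012] lean 25.8 yawz 18.3 yawy 106.9 j [-0.341  0.142 -0.767  0.297  0.271 -0.583] F [-4.2 12.4  3.1] 0.020369844032326445 110.01237630844116
-52 (np.float64(-55.0), np.float64(-41.0), 14.5)
-46 (np.float64(-77.5), np.float64(-40.0), 38.0)
-40 (np.float64(-100.5), np.float64(-40.5), 60.5)
-36 (np.float64(-115.0), np.float64(-40.0), 75.5)
```

send_rows([
  {"dx":-0.17,"dy":0.58,"dz":0,"roll":0,"claw":-1},
  {"dx":-0.28,"dy":0.96,"dz":0,"roll":0,"claw":-1},
  {"dx":-0.28,"dy":0.96,"dz":0,"roll":0,"claw":-1},
  {"dx":-0.28,"dy":0.96,"dz":0,"roll":0,"claw":-1},
  {"dx":-0.28,"dy":0.96,"dz":0,"roll":0,"claw":-1},
])

```text
clock: 19.02
tcp_pos: [0.5401, -0.0028, 0.0566]
orientation: [0.22, -0.14, 0.965, 0.034]
wrist_force: [-0.5, 0.5, -2.6]
finger_gap: 0.0206
grip_force: 109.0
```

```bash
python3 st.py; python3 wd.py
python3 - <<'E'
from workcell import *
import cv2,numpy as np
c=read_camera("wrist");d=read_camera("top");s=read_camera("scene")
o=np.zeros((600,800,3),np.uint8);o[:300,:400]=cv2.resize(c["image"],(400,300));o[:300,400:]=cv2.resize(s["image"][150:285,170:350],(400,300))
r=cv2.imread("pics/r.png");o[300:,:]=cv2.resize(d["image"][150:220,205:345],(800,400),interpolation=cv2.INTER_CUBIC)[:300]
cv2.imwrite("pics/m4.png",o)
E
```

```text
19.025 [ 0.5401 -0.0028  0.0566] z [ 0.415  0.128 -0.901] y [-0.286  0.958  0.005] lean 25.8 yawz 17.2 yawy 106.6 j [-0.292  0.123 -0.791  0.276  0.245 -0.533] F [-0.5  0.5 -2.6] 0.020581159319785214 108.99553298950195
-52 (np.float64(-54.5), np.float64(-40.5), 14.5)
-46 (np.float64(-77.5), np.float64(-39.0), 39.0)
-40 (np.float64(-100.5), np.float64(-39.0), 62.0)
-36 (np.float64(-115.0), np.float64(-39.0), 76.5)
```

View pics/m4.png

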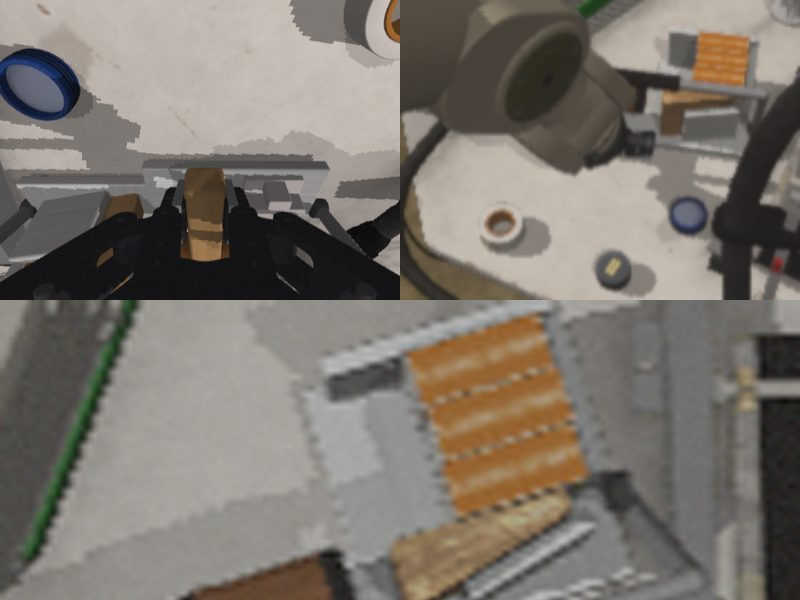

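send_rows([
  {"dx":0.1,"dy":-0.34,"dz":0,"roll":0,"claw":-1},
  {"dx":0.2,"dy":-0.67,"dz":0,"roll":0,"claw":-1},
  {"dx":0.29,"dy":-1.0,"dz":0,"roll":0,"claw":-1},
  {"dx":0.3,"dy":-1.04,"dz":0,"roll":0,"claw":-1},
  {"dx":0.3,"dy":-1.04,"dz":0,"roll":0,"claw":-1},
])

```text
clock: 19.85
tcp_pos: [0.5457, -0.0243, 0.0559]
orientation: [0.22, -0.143, 0.964, 0.04]
wrist_force: [-4.6, 13.9, 3.4]
finger_gap: 0.0203
grip_force: 110.3
```

```bash
python3 st.py; python3 wd.py
```

```text
19.85 [ 0.5457 -0.0243  0.0559] z [ 0.413  0.139 -0.9  ] y [-0.293  0.956  0.014] lean 25.8 yawz 18.6 yawy 107.0 j [-0.344  0.143 -0.766  0.299  0.273 -0.587] F [-4.6 13.9  3.4] 0.02032524935180321 110.2594542503357
-52 (np.float64(-55.0), np.float64(-41.0), 14.5)
-46 (np.float64(-77.5), np.float64(-40.0), 38.0)
-40 (np.float64(-100.5), np.float64(-41.5), 59.5)
-36 (np.float64(-115.0), np.float64(-40.0), 75.5)
```

send_rows([
  {"dx":-0.17,"dy":0.58,"dz":0,"roll":0,"claw":-1},
  {"dx":-0.28,"dy":0.96,"dz":0,"roll":0,"claw":-1},
  {"dx":-0.28,"dy":0.96,"dz":0,"roll":0,"claw":-1},
  {"dx":-0.28,"dy":0.96,"dz":0,"roll":0,"claw":-1},
  {"dx":-0.28,"dy":0.96,"dz":0,"roll":0,"claw":-1},
])

```text
clock: 20.52
tcp_pos: [0.5406, -0.0049, 0.0566]
orientation: [0.22, -0.14, 0.965, 0.035]
wrist_force: [-0.3, 0.5, -2.2]
finger_gap: 0.0206
grip_force: 109.0
```

```bash
python3 st.py; python3 wd.py
```

```text
20.525 [ 0.5406 -0.0049  0.0566] z [ 0.415  0.128 -0.901] y [-0.285  0.958  0.005] lean 25.8 yawz 17.2 yawy 106.6 j [-0.296  0.124 -0.789  0.277  0.246 -0.537] F [-0.3  0.5 -2.2] 0.020612977649877424 109.03358817100525
-52 (np.float64(-55.0), np.float64(-41.0), 14.5)
-46 (np.float64(-78.0), np.float64(-39.5), 39.0)
-40 (np.float64(-100.5), np.float64(-39.5), 61.5)
-36 (np.float64(-115.5), np.float64(-39.5), 76.5)
```

send_rows([
  {"dx":-0.15,"dy":0.5,"dz":0,"roll":0,"claw":-1},
  {"dx":-0.35,"dy":1.2,"dz":0,"roll":0,"claw":-1},
  {"dx":-0.55,"dy":1.9,"dz":0,"roll":0,"claw":-1},
  {"dx":-0.68,"dy":2.32,"dz":0,"roll":0,"claw":-1},
  {"dx":-0.68,"dy":2.32,"dz":0,"roll":0,"claw":-1},
])

```text
clock: 21.2
tcp_pos: [0.5226, 0.0546, 0.0562]
orientation: [0.22, -0.141, 0.965, 0.035]
wrist_force: [0.9, -1.2, -1.5]
finger_gap: 0.0202
grip_force: 109.0
```

```bash
python3 st.py
python3 - <<'E'
from workcell import *
import cv2,numpy as np
m=cv2.imread("pics/m3.png")
def reg(a,b,name):
    g=[cv2.cvtColor(x,cv2.COLOR_BGR2GRAY) for x in(a,b)]
    w=np.eye(2,3,dtype=np.float32);cc,w=cv2.findTransformECC(g[0],g[1],w,cv2.MOTION_EUCLIDEAN,(3,200,1e-6),None,3)
    print(name,cc,np.degrees(np.arctan2(w[1,0],w[0,0])),(w@[a.shape[1]/2,a.shape[0]/2,1]-[a.shape[1]/2,a.shape[0]/2]))
d=read_camera("top")["image"];t=cv2.resize(d[135:255,185:345],(400,300))
cv2.imwrite("pics/top_before.png",d)
reg(m[155:240,470:565].copy(),t[155:240,70:165].copy(),"head px(2.5x)")
c=read_camera("wrist")["image"]
w=cv2.resize(c[210:420,140:420],(400,300));reg(m[300:600,400:800][30:230,150:270].copy(),w[30:230,150:270].copy(),"handle wrist")
E
```

```text
21.2 [0.5226 0.0546 0.0562] z [ 0.414  0.129 -0.901] y [-0.287  0.958  0.005] lean 25.7 yawz 17.4 yawy 106.7 j [-0.163  0.086 -0.84   0.238  0.196 -0.413] F [ 0.9 -1.2 -1.5] 0.020153958282548755 109.02727961540222
head px(2.5x) 0.9843883892636284 -0.4638091 [-1.23750587  0.56145783]
handle wrist 0.984712543963045 -0.096176304 [-0.14698173  0.17652527]
```

send_rows([
  {"dx":0.04,"dy":-0.06,"dz":0,"roll":0,"claw":-1},
  {"dx":0.04,"dy":-0.06,"dz":-0.2,"roll":0,"claw":-1},
  {"dx":0.04,"dy":-0.06,"dz":-0.4,"roll":0,"claw":-1},
  {"dx":0.04,"dy":-0.06,"dz":-0.6,"roll":0,"claw":-1},
  {"dx":0.04,"dy":-0.06,"dz":-0.6,"roll":0,"claw":-1},
])

```text
clock: 21.92
tcp_pos: [0.5242, 0.052, 0.0412]
orientation: [0.22, -0.14, 0.965, 0.035]
wrist_force: [-1.6, 0.0, 0.2]
finger_gap: 0.02
grip_force: 109.7
```

```bash
python3 st.py
```

```text
21.925 [0.5242 0.052  0.0412] z [ 0.415  0.129 -0.901] y [-0.286  0.958  0.005] lean 25.7 yawz 17.2 yawy 106.6 j [-0.168  0.116 -0.858  0.19   0.198 -0.416] F [-1.6  0.   0.2] 0.02002218151040255 109.73560810089111
```

send_rows([
  {"dx":0,"dy":0,"dz":-0.03,"roll":0,"claw":-1},
  {"dx":0,"dy":0,"dz":-0.03,"roll":0,"claw":-0.4},
  {"dx":0,"dy":0,"dz":-0.03,"roll":0,"claw":-0.2},
  {"dx":0,"dy":0,"dz":-0.03,"roll":0,"claw":0.2},
  {"dx":0,"dy":0,"dz":-0.03,"roll":0,"claw":0.2},
])

```text
clock: 22.55
tcp_pos: [0.5243, 0.0521, 0.0406]
orientation: [0.22, -0.14, 0.965, 0.035]
wrist_force: [0.6, 0.0, -0.2]
finger_gap: 0.0514
grip_force: 0.0
```

```bash
python3 st.py
```

```text
22.55 [0.5243 0.0521 0.0406] z [ 0.415  0.129 -0.901] y [-0.286  0.958  0.005] lean 25.7 yawz 17.3 yawy 106.6 j [-0.168  0.118 -0.858  0.189  0.197 -0.416] F [ 0.6  0.  -0.2] 0.051427566325873295 0.0
```

Back out along the tool axis, then check.

send_rows([
  {"dx":-0.4,"dy":-0.13,"dz":0.9,"roll":0,"claw":0.2},
  {"dx":-1.0,"dy":-0.31,"dz":2.2,"roll":0,"claw":0.2},
  {"dx":-1.8,"dy":-0.56,"dz":3.9,"roll":0,"claw":0.2},
  {"dx":-2.6,"dy":-0.8,"dz":5.6,"roll":0,"claw":0.2},
  {"dx":-3.4,"dy":-1.05,"dz":7.3,"roll":0,"claw":0.2},
])

```text
clock: 23.18
tcp_pos: [0.4383, 0.0259, 0.2246]
orientation: [0.22, -0.14, 0.965, 0.035]
wrist_force: [1.1, -0.4, 0.1]
finger_gap: 0.051
grip_force: 0.0
```

send_rows([
  {"dx":-0.5,"dy":1,"dz":1.5,"roll":0,"claw":0.2},
  {"dx":-1,"dy":3,"dz":3,"roll":0,"claw":0.2},
  {"dx":-1,"dy":5,"dz":4,"roll":0,"claw":0.2},
  {"dx":-1,"dy":7,"dz":4,"roll":0,"claw":0.2},
  {"dx":-1,"dy":7,"dz":4,"roll":0,"claw":0.2},
])

```text
clock: 23.8
tcp_pos: [0.4132, 0.2047, 0.3236]
orientation: [0.22, -0.144, 0.964, 0.036]
wrist_force: [-1.1, 0.3, 0.2]
finger_gap: 0.0512
grip_force: 0.0
```

```bash
python3 st.py; python3 wd.py
python3 - <<'E'
from workcell import *
import cv2,numpy as np
d=read_camera("top")["image"];s=read_camera("scene")["image"]
o=np.zeros((600,800,3),np.uint8);o[:,:400]=cv2.resize(cv2.resize(d[135:255,185:345],None,fx=5,fy=5)[:,:],(400,600)) if 0 else 0
o[:300,:400]=cv2.resize(d[135:255,185:345],(400,300));o[:300,400:]=cv2.resize(s[150:285,170:350],(400,300))
o[300:,:400]=cv2.resize(cv2.imread("pics/top0.png")[135:255,185:345],(400,300));o[300:,400:]=cv2.resize(s,(400,300))
cv2.imwrite("pics/end.png",o)
a=cv2.imread("pics/top0.png")[190:225,212:250];b=d[190:225,212:250]
g=[cv2.cvtColor(x,cv2.COLOR_BGR2GRAY) for x in(a,b)]
w=np.eye(2,3,dtype=np.float32);cc,w=cv2.findTransformECC(*g,w,cv2.MOTION_EUCLIDEAN,(3,200,1e-6),None,3);print("head shift px",cc,(w@[19,17,1]-[19,17]),np.degrees(w[1,0]))
E
```

```text
23.8 [0.4132 0.2047 0.3236] z [ 0.414  0.133 -0.9  ] y [-0.294  0.956  0.006] lean 25.8 yawz 17.8 yawy 107.1 j [ 0.276 -0.296 -0.452  0.965  0.015 -0.018] F [-1.1  0.3  0.2] 0.05119392058269205 0.0
-52 (np.float64(-55.0), np.float64(-39.5), 16.0)
-46 (np.float64(-78.0), np.float64(-39.5), 39.0)
-40 (np.float64(-100.5), np.float64(-40.0), 61.0)
-36 (np.float64(-115.5), np.float64(-39.5), 76.5)
head shift px 0.9609608109971712 [ 0.43363131 -0.18011014] -0.30477783
```

View pics/end.png

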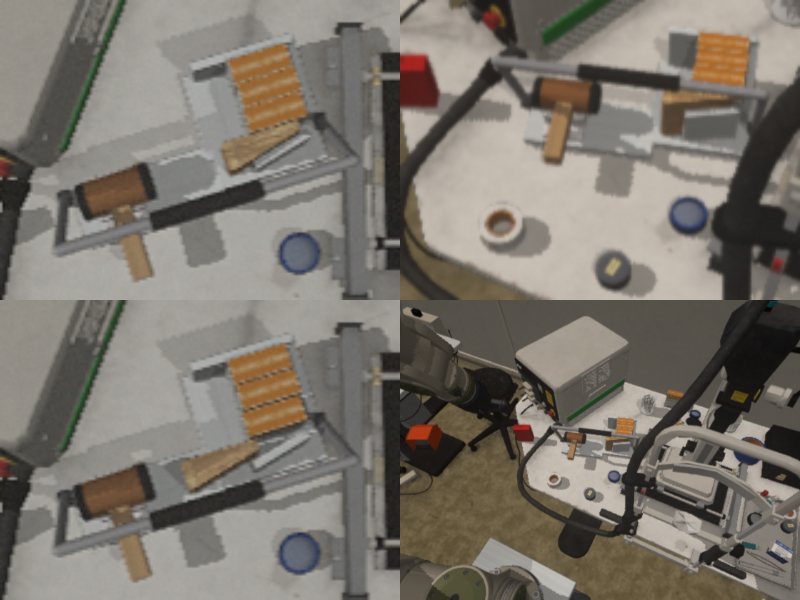

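The mallet lies back in its rest, about 1 mm from its starting pose. The wedge stays driven about 43 mm with the cartons closed up tight, and the lens, case and tape are where they were.

```bash
python3 -c "
from workcell import *
print(hand_in())"
```

```text
the job is handed in; nothing more can be done
None
```

I drove the wedge in about 43 mm with ten taps until it stopped advancing (about 14 N on the last tap). The carton row is tight against the back wall, the mallet is released in its rest about 1 mm from where it started, and I handed in at 23.8 s. One open point: leaning the gripper back meant pushing the third joint to its end stop, where it read 1.265 against the listed 1.26.

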